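Line up the calibrator vials by shade

ROBOT

A 6-joint arm with a two-finger parallel gripper is mounted at the origin on a cart in front of the work surface, level with it; the furniture and walls round the work are solid. World frame = base frame: x ahead of the robot, y to its left, z up, the work surface at z = 0. Lengths are in m, angles in rad, forces in N, time in s.
With the tool pointing down it reaches from about 0.375 to 0.9 m from the base axis. Payload 3.1 kg.
Tool frame: the origin (TCP) lies between the finger pads; the fingertips stand robot.tip_extent ahead of it and the grasp point (between the pads) lies 3 mm ahead of it (robot.tip_extent is the distance from the TCP to the fingertips, in m); z points along the fingers, x is the direction in which the jaws open and shut, and the axes are right-handed (so a half turn about z gives the same grasp; the last joint's range is limited). The gripper opens to 87 mm and grips with 3 to 60 N. Pads are 19 mm wide; open, the fingers measure 117 mm over their backs; the gripper's body (75 mm by 190 mm) begins 51 mm behind the grasp point.
Start: joints at [1.155, 0.527, 1.433, -0, 1.181, -0.178], TCP at [0.147, 0.608, 0.245] pointing down, gripper open.
Joint ranges: [-3.08, 3.08], [-0.75, 2.2], [0.22, 2.44], [-1.43, 4.57], [0, 2.65], [-2.85, 2.85]. Speed limits (rad/s): [2.79, 2.79, 3.14, 3.14, 3.14, 3.14].

INTERFACE

Orientations are given as a unit quaternion [x, y, z, w].
In Python, from rig import robot, cams gives the robot as it stands.
- The arm moves only by the tool carry_out, never from a script. Its argument "steps" is a list of rows, each a list of 3 entries, a list of its own where there are three numbers: the shift along the world's x, y, z in cm, then the turn about the world's z in degrees, then the closure, from 0 (fully open) to 1 (shut). In form: [[[dx, dy, dz], spin, fingers], ...]. A call has 1 to 10 rows; each row shifts and turns the pose as measured when the row begins; what a row does not reach is not made up. A row lasts 1/10 s, in which the tool goes at most 50 mm and 8.59 degrees, less where a joint would pass 70% of its speed; a pose out of reach is approached as far as the arm can. A call with a gripper value outside its range is refused whole. The fingers move at their own pace and stop on an object; "squeeze" is the grip in N (left out, the last holds). Time passes only in rows, so rows that do not move let the fingers close. It gives the time, the measured TCP pose, the force and the opening at its end, in the units of the state.
- robot.get_obs(): the state, without advancing time (a new reading comes with each control period).
- cams.camera(name): name is "side" or "top"; returns a dict with "pixels" (420x560x3 uint8, red, green, blue), "fx", "fy", "cx", "cy" (pixels), "eye" and "rotation" of the camera in the world. Camera axes: x right, y up, looking along -z (the intrinsics and any distortion apply to the point x, -y, -z); pixel columns grow to the right and rows downward; lengths in m; the calibration is good to about 2 mm. A picture is of the moment at which its call begins. There is no depth.
- robot.hand_in(): hands the job in, once; it reports no verdict.
The state is a dict: "time": time; "q": joint angles; "joint_velocities": joint speeds; "joint_torque": joint torques, N m; "position": TCP position; "tool_rot": TCP orientation; "ft_force": force on the tool from outside, world axes, zero at the start; "moment": the same for the moment, N m; "grip_width": finger opening in m.
Only numpy, scipy, OpenCV 4.12 (cv2) and the standard library are available. Lean on these libraries where they do the work, as an engineer would, in place of code of your own. Each camera call takes 0.05 s, during which the arm holds its last target. There are 200 camera calls.

TASK

Stand the four blue calibrator vials upright on the ring marks of the calibrator rail, one on each mark and centred on it, in order of shade: the palest next to the yellow end block, the darkest at the grey end. One vial stands in the light orange stand: draw it straight up so that the stand is neither tipped, lifted nor shoved away from its place. Keep the vials upright all the time.

Things in the scene. Friction and masses are not known exactly. Their poses are not given: they have to be found in the camera images.
- vial_palest: calibrator vial, very pale, whitish blue cap and body with a white paper band round the middle; shade rank 1 of 4 from palest to darkest. Upright cylinder 29 mm in diameter over its whole height of 70 mm, about 45 g; origin at the centre of its underside, z up. Starts on the worktop (z = 0); any one of the four starts inside the orange stand.
- vial_light: calibrator vial, light sky blue cap and body with a white paper band round the middle; shade rank 2 of 4 from palest to darkest. Upright cylinder 29 mm in diameter over its whole height of 70 mm, about 45 g; origin at the centre of its underside, z up. Starts on the worktop (z = 0); any one of the four starts inside the orange stand.
- vial_medium: calibrator vial, strong mid blue cap and body with a white paper band round the middle; shade rank 3 of 4 from palest to darkest. Upright cylinder 29 mm in diameter over its whole height of 70 mm, about 45 g; origin at the centre of its underside, z up. Starts on the worktop (z = 0); any one of the four starts inside the orange stand.
- vial_darkest: calibrator vial, very dark navy blue cap and body with a white paper band round the middle; shade rank 4 of 4 from palest to darkest. Upright cylinder 29 mm in diameter over its whole height of 70 mm, about 45 g; origin at the centre of its underside, z up. Starts on the worktop (z = 0); any one of the four starts inside the orange stand.
- vial_stand: light loose orange plastic stand (about 20 g) round one vial: collar 24 mm high, 43 mm outside, 37 mm inside diameter, on a foot ring 62 mm wide, 4 mm thick; open below, so its vial stands on the worktop with 4 mm play all round. Origin at the centre of its underside, z up. The analyser's tan probe arm, 0.2 m high, is 90 mm or more to its +y side.
- start_block: yellow end block fixed across one end of the calibrator rail (54 x 16 mm, 14 mm high above the rail), 52 mm beyond the first seat's centre; a like block in grey is at the other end. It may be at either end. Origin at the centre of its underside, on the rail's top. Its x axis runs across the rail.
- seat_a: round mark on the calibrator rail, the end seat on the rail's +y end: white disc with black ring, 44 mm in diameter, flat. Origin at its centre, on the rail's top face, 8 mm above the worktop; x across the rail, y along it (the rail's yaw), z up. Four seats in a row 65 mm apart on a fixed aluminium strip 64 mm wide and 344 mm long.
- seat_b: round mark on the calibrator rail, second from the rail's +y end: white disc with black ring, 44 mm in diameter, flat. Origin at its centre, on the rail's top face, 8 mm above the worktop; x across the rail, y along it (the rail's yaw), z up. Four seats in a row 65 mm apart on a fixed aluminium strip 64 mm wide and 344 mm long.
- seat_c: round mark on the calibrator rail, third from the rail's +y end: white disc with black ring, 44 mm in diameter, flat. Origin at its centre, on the rail's top face, 8 mm above the worktop; x across the rail, y along it (the rail's yaw), z up. Four seats in a row 65 mm apart on a fixed aluminium strip 64 mm wide and 344 mm long.
- seat_d: round mark on the calibrator rail, the end seat on the rail's -y end: white disc with black ring, 44 mm in diameter, flat. Origin at its centre, on the rail's top face, 8 mm above the worktop; x across the rail, y along it (the rail's yaw), z up. Four seats in a row 65 mm apart on a fixed aluminium strip 64 mm wide and 344 mm long.

How it is judged:
By the outcome, as a careful person would: the job done as asked, in the order asked, and still so for the second after the job is handed in, with the robot touching nothing.
It also fails if it takes over 90 s, if anything falls off the work surface, if the arm or the gripper's body presses on something with over 40 N, if the wrist force passes 120 N, or if a joint passes its speed limit or range.

## Working session

There is one attempt and no reset: what is moved stays moved. The work goes in short steps, Python scripts to look and compute and a tool call to move; the robot and the scene stay as the last step left them, time stands still between calls to the robot, and variables do not carry over. Pictures are saved under pics/ and viewed, about 12 in all and at most 16, crops included, and the job is handed in when it is done.

Besides the shell and the picture viewer there is one more tool, called after ">>>" as name(argument=value, ...) on one line, values as JSON. carry_out: Moves the arm, as the interface text tells. Its arguments: {"type":"object","properties":{"steps":{"type":"array"},"squeeze":{"type":"number"}},"required":["steps"]}

```bash
mkdir -p pics; ls
python3 - <<'E'
from rig import robot,cams
import cv2
print(robot.get_obs(), robot.tip_extent)
for n in("top","side"):
    c=cams.camera(n); cv2.imwrite(f"pics/{n}0.png",c["pixels"][:,:,::-1]); print({k:v for k,v in c.items() if k!="pixels"})
E
```

```text
pics
{'time': 0.0, 'q': array([ 1.15551454e+00,  5.28478809e-01,  1.43390353e+00, -1.29213439e-05,
        1.18137816e+00, -1.78499788e-01]), 'joint_velocities': array([-0.0008961 , -0.0001327 , -0.00022848, -0.00061169,  0.00034768,
       -0.00040853]), 'joint_torque': array([-5.23045983e-04, -4.40034628e+01, -1.76596731e+01,  6.34554913e-02,
        5.82012499e-02, -1.61923731e-04]), 'position': array([0.14630419, 0.60693192, 0.24356342]), 'tool_rot': array([ 7.85674679e-01,  6.18638928e-01, -9.54336119e-04,  5.13968946e-04]), 'ft_force': array([ 0.02745215, -0.23401023, -0.25722888]), 'moment': array([-0.01279666, -0.05456069,  0.05191897]), 'grip_width': 0.0871050942496634} 0.022
{'fx': 528.2386075646956, 'fy': 528.2386075646956, 'cx': 285.5389472837136, 'cy': 205.73400457635734, 'eye': array([0.24977556, 0.00524933, 1.5767517 ]), 'rotation': array([ 0.07286958, -0.07225168, -0.69838124,  0.70833139])}
{'fx': 531.997137934721, 'fy': 531.997137934721, 'cx': 285.46576428198296, 'cy': 205.77322058921825, 'eye': array([ 0.49492911, -1.07652452,  0.60988379]), 'rotation': array([ 0.52202148, -0.02046461, -0.01672931,  0.85252267])}
```

View pics/top0.png

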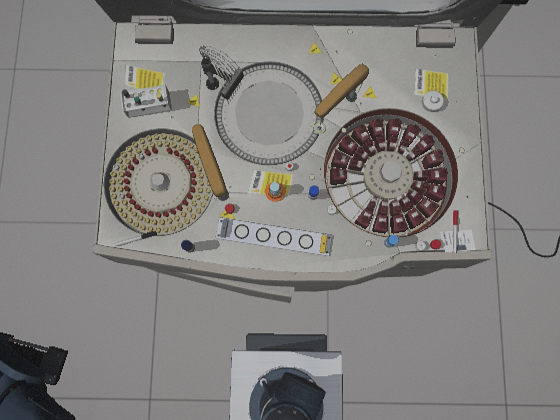

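View pics/side0.png

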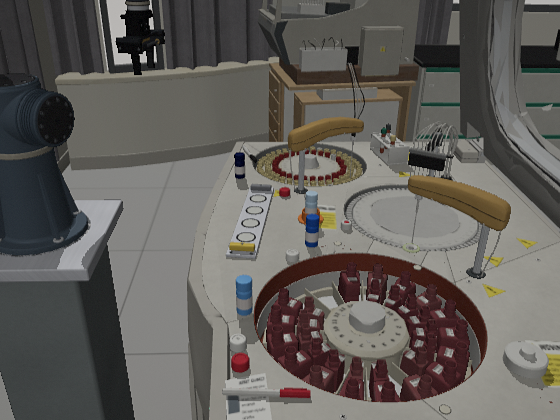

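The top view shows navy at about (187,245), the stand vial at (275,189), mid blue at (314,190) and sky blue at (392,241). The rail runs from (220,228) to (330,243), with the yellow block on the right (-y). I'll enlarge it.

Run:
```python
import cv2,numpy as np
t=cv2.imread("pics/top0.png");s=cv2.imread("pics/side0.png")
a=cv2.resize(t[165:263,170:300],None,fx=6,fy=6,interpolation=cv2.INTER_CUBIC)
b=cv2.resize(t[165:263,290:420],None,fx=6,fy=6,interpolation=cv2.INTER_CUBIC)
cv2.imwrite("pics/tA.png",a);cv2.imwrite("pics/tB.png",b)
cv2.imwrite("pics/sA.png",cv2.resize(s[145:325,220:340],None,fx=3.3,fy=3.3,interpolation=cv2.INTER_CUBIC))
```

```text
(no output)
```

View pics/tA.png

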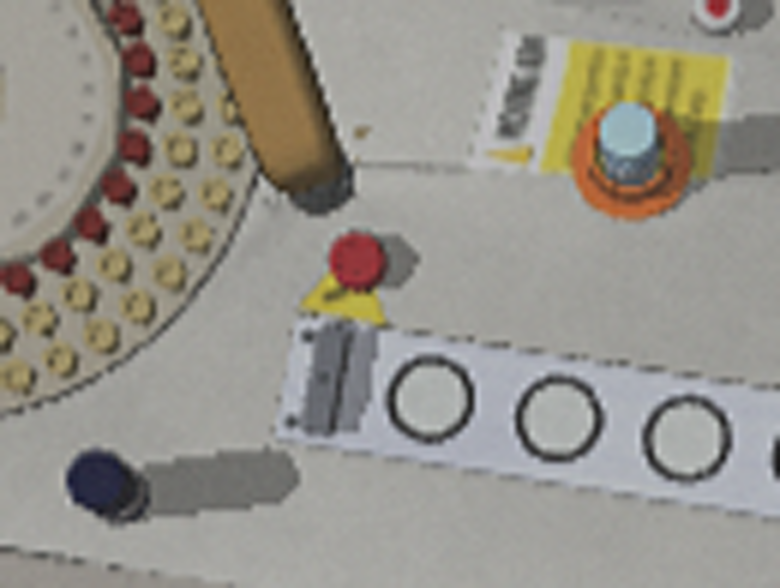

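View pics/tB.png

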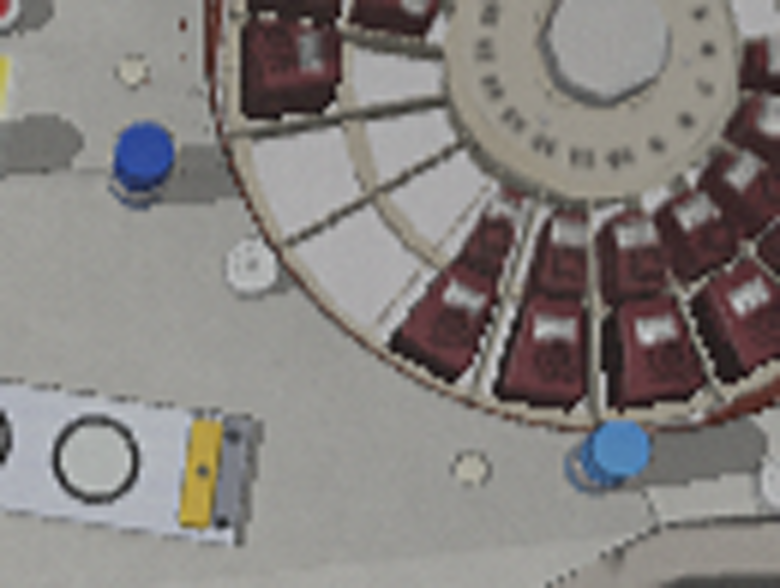

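View pics/sA.png

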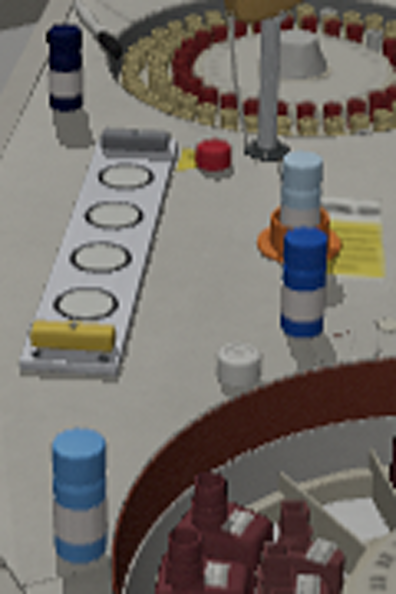

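The enlarged crops show the palest vial in the stand. The caps are at A(99,481) navy, A(629,130) palest, B(145,155) medium and B(621,448) light. The rings are at A(431,399), A(559,419), A(687,438) and B(96,459).

```bash
cat > h.py <<'E'
import numpy as np
from scipy.spatial.transform import Rotation as R
CAL={"top":(528.2386,285.5389,205.7340,[0.24977556,0.00524933,1.5767517],[0.07286958,-0.07225168,-0.69838124,0.70833139]),
"side":(531.9971,285.4658,205.7732,[0.49492911,-1.07652452,0.60988379],[0.52202148,-0.02046461,-0.01672931,0.85252267])}
def ray(cam,u,v,z):
    f,cx,cy,e,q=CAL[cam]; d=R.from_quat(q).apply([(u-cx)/f,-(v-cy)/f,-1]); e=np.array(e)
    return e+d*(z-e[2])/d[2]
def crop(x,y,ox,oy,s): return (x+.5)/s-.5+ox,(y+.5)/s-.5+oy
def proj(cam,p):
    f,cx,cy,e,q=CAL[cam]; c=R.from_quat(q).inv().apply(np.array(p)-e); return cx+f*c[0]/-c[2],cy-f*c[1]/-c[2]
E
python3 - <<'E'
from h import *
A=(170,165,6);B=(290,165,6);S=(220,145,3.3)
T={"navy":(99,481,A,.07),"palest":(629,130,A,.07),"stand":(632,158,A,.004),"med":(145,155,B,.07),"light":(621,448,B,.07),"a":(431,399,A,.008),"b":(559,419,A,.008),"c":(687,438,A,.008),"d":(96,459,B,.008),"red":(358,262,A,.02),"white":(251,266,B,.02)}
for k,(x,y,o,z) in T.items(): print(k,ray("top",*crop(x,y,*o),z).round(4))
print("side")
for k,(x,y,z) in {"navy":(63,32,.07),"palest":(302,161,.07),"med":(307,240,.07),"light":(79,441,.07),"a":(126,177,.008),"b":(114,215,.008),"c":(101,257,.008),"d":(86,304,.008)}.items(): print(k,ray("side",*crop(x,y,*S),z).round(4))
E
```

```text
navy [0.4456 0.2925 0.07  ]
palest [0.622  0.0423 0.07  ]
stand [0.6236 0.0421 0.004 ]
med [ 0.611  -0.0732  0.07  ]
light [ 0.4699 -0.3019  0.07  ]
a [0.4973 0.1404 0.008 ]
b [0.4881 0.0761 0.008 ]
c [0.4794 0.0119 0.008 ]
d [ 0.4697 -0.0525  0.008 ]
red [0.5643 0.1781 0.02  ]
white [ 0.5666 -0.1291  0.02  ]
side
navy [0.4443 0.2933 0.07  ]
palest [0.6207 0.0434 0.07  ]
med [ 0.6129 -0.0749  0.07  ]
light [ 0.4695 -0.2985  0.07  ]
a [0.4957 0.1454 0.008 ]
b [0.4866 0.0817 0.008 ]
c [0.4776 0.0172 0.008 ]
d [ 0.468  -0.0484  0.008 ]
```

>>> carry_out(steps=[[[3.3, -3.5, 0], 0, 0], [[3.3, -3.5, 0], 0, 0], [[3.3, -3.5, 0], 0, 0], [[3.3, -3.5, 0], 0, 0], [[3.3, -3.5, 0], 0, 0], [[3.3, -3.5, 0], 0, 0], [[3.3, -3.5, 0], 0, 0], [[3.3, -3.5, 0], 0, 0], [[3.3, -3.5, -2], 0, 0], [[0, 0, -2], 0, 0]], squeeze=12)

```text
time: 1.1
position: [0.45, 0.283, 0.2037]
tool_rot: [0.783, 0.622, 0.002, 0.002]
ft_force: [-0.7, 0.5, 0.2]
grip_width: 0.0869
```

```bash
cat >> h.py <<'E'
def shot(name,ct,cs,st,ss):
    import cv2
    from rig import cams
    out=[]
    for n,c,s in(("top",ct,st),("side",cs,ss)):
        if c is None: continue
        x0,y0,x1,y1=c; im=cams.camera(n)["pixels"][y0:y1,x0:x1,::-1]
        out.append(cv2.resize(im,None,fx=s,fy=s,interpolation=cv2.INTER_CUBIC))
    h=max(o.shape[0] for o in out)
    out=[np.pad(o,((0,h-o.shape[0]),(0,0),(0,0))) for o in out]
    cv2.imwrite(f"pics/{name}.png",np.hstack(out)); print([o.shape for o in out])
E
python3 -c "
from h import *
shot('p1',(120,180,260,320),(190,40,310,200),3,3)"
```

```text
[(480, 420, 3), (480, 360, 3)]
```

View pics/p1.png

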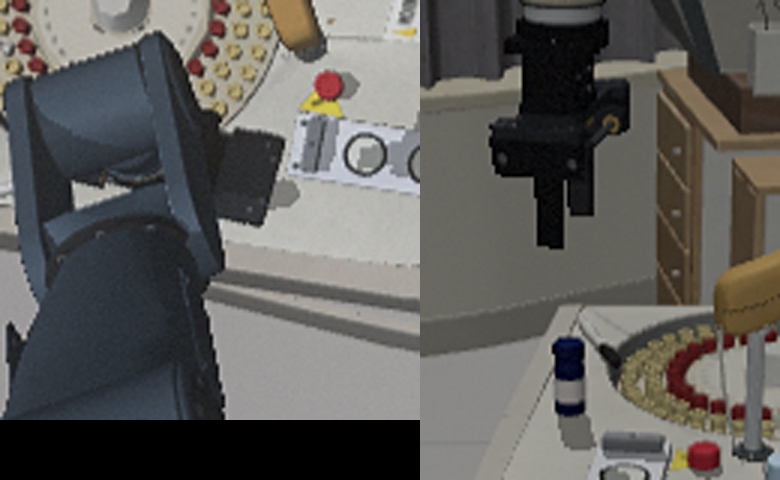

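The gripper body is long along the jaw direction, and the navy vial stands below it. I'll centre and descend.

>>> carry_out(steps=[[[-0.5, 1.0, -2], 0, 0], [[0, 0, -3], 0, 0], [[0, 0, -3], 0, 0.2], [[0, 0, -3], 0, 0.35], [[0, 0, -2.5], 0, 0.45], [[0, 0, -1], 0, 0.45], [[0, 0, 0], 0, 0.45]])

```text
time: 1.9
position: [0.4365, 0.3011, 0.0563]
tool_rot: [0.78, 0.626, 0.0, -0.001]
ft_force: [-0.6, 0.2, -0.2]
grip_width: 0.055
```

>>> carry_out(steps=[[[0.4, -0.4, 0], 0, 0.45], [[0.4, -0.4, 0], 0, 0.45], [[0, 0, 0], 0, 0.45], [[0, 0, 0], 0, 0.45]])

```text
time: 2.3
position: [0.4472, 0.2943, 0.0604]
tool_rot: [0.779, 0.627, 0.004, 0.0]
ft_force: [0.8, 0.4, -0.8]
grip_width: 0.048
```

```bash
python3 -c "
from h import *
from rig import robot
o=robot.get_obs();print(o['position'],o['joint_velocities'].round(3))
shot('p2',(120,180,260,320),(220,120,280,200),2.5,6)
print(robot.get_obs()['position'])"
```

```text
[0.44718939 0.29427293 0.06037365] [-0.009 -0.017 -0.011 -0.001  0.001 -0.004]
[(480, 350, 3), (480, 360, 3)]
[0.44708378 0.29431294 0.06018338]
```

View pics/p2.png

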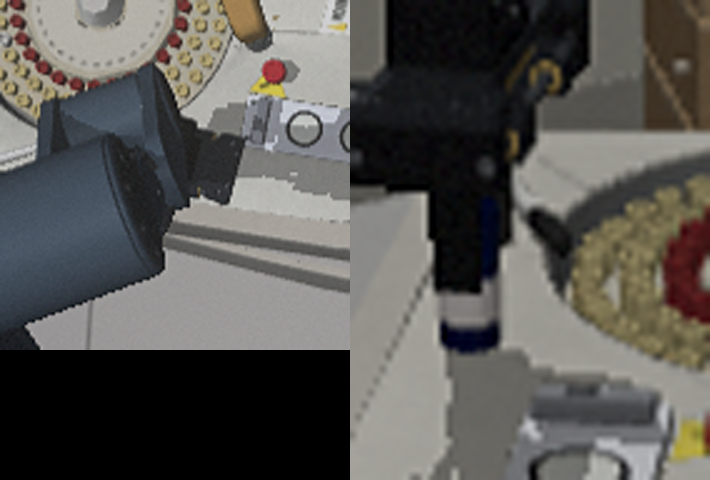

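>>> carry_out(steps=[[[-0.2, -0.1, -0.7], 0, 0.5], [[0, 0, 0], 0, 0.55], [[0, 0, 0], 0, 0.6], [[0, 0, 0], 0, 0.65], [[0, 0, 0], 0, 0.75], [[0, 0, 0], 0, 0.75], [[0, 0, 0], 0, 0.75]], squeeze=10)

```text
time: 3.1
position: [0.4446, 0.2932, 0.0527]
tool_rot: [0.779, 0.627, 0.003, 0.0]
ft_force: [-0.2, -0.3, 0.3]
grip_width: 0.0284
```

>>> carry_out(steps=[[[0, 0, 2], 0, 0.75], [[0, 0, 4], 0, 0.75], [[0.5, -1.5, 2], 0, 0.75], [[1, -3, 0], 0, 0.75], [[1.2, -3.4, 0], 0, 0.75], [[1.2, -3.4, 0], 0, 0.75], [[1, -2.7, 0], 0, 0.75], [[0.5, -1.4, 0], 0, 0.75], [[0, 0, 0], 0, 0.75], [[0, 0, 0], 0, 0.75]])

```text
time: 4.1
position: [0.4991, 0.1341, 0.1357]
tool_rot: [0.778, 0.628, 0.003, 0.001]
ft_force: [0.7, 0.3, -1.2]
grip_width: 0.029
```

>>> carry_out(steps=[[[-0.2, 0.5, -1.5], 0, 0.75], [[0, 0, -2], 0, 0.75], [[0, 0, -1], 0, 0.75], [[0, 0, 0], 0, 0.75], [[0, 0, 0], 0, 0.75]])

```text
time: 4.6
position: [0.4953, 0.1437, 0.0899]
tool_rot: [0.777, 0.63, 0.004, 0.0]
ft_force: [0.1, 0.6, -0.7]
grip_width: 0.0288
```

```bash
python3 -c "
from h import *
from rig import robot
shot('p3',(180,180,340,280),(220,150,300,250),2.5,5)
print(robot.get_obs()['position'])"
```

```text
[(500, 400, 3), (500, 400, 3)]
[0.49564924 0.14341699 0.09028071]
```

View pics/p3.png

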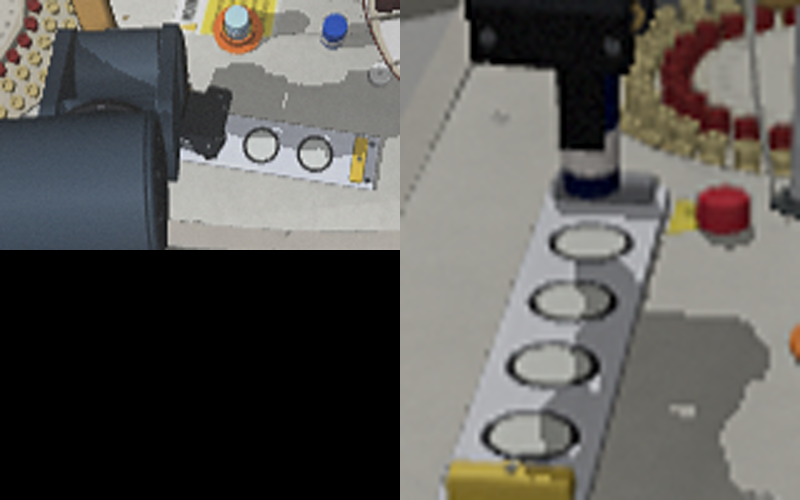

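>>> carry_out(steps=[[[0.2, -0.3, -1.2], 0, 0.75], [[0, 0, -1], 0, 0.75], [[0, 0, -0.3], 0, 0.75], [[0, 0, 0], 0, 0.75], [[0, 0, 0], 0, 0.75]])

```text
time: 5.2
position: [0.4989, 0.14, 0.0642]
tool_rot: [0.777, 0.629, 0.005, 0.001]
ft_force: [-0.5, 0.2, -0.3]
grip_width: 0.0287
```

```bash
python3 -c "
from h import *
from rig import robot
shot('p4',None,(230,160,280,210),0,10)
print(robot.get_obs()['position'])
a=.0145
for c in[(.4973,.1404,.008)]:
  for r in (.0145,.022,.020): print(r,[tuple(((np.array(proj('side',(c[0]+r*np.cos(t),c[1]+r*np.sin(t),c[2])))-[230,160])*10+4.5).round()) for t in (0,np.pi/2,np.pi,-np.pi/2)])
"
```

```text
[(500, 500, 3)]
[0.49891606 0.14004225 0.06425234]
0.0145 [(np.float64(346.0), np.float64(396.0)), (np.float64(289.0), np.float64(371.0)), (np.float64(232.0), np.float64(396.0)), (np.float64(289.0), np.float64(421.0))]
0.022 [(np.float64(375.0), np.float64(395.0)), (np.float64(289.0), np.float64(358.0)), (np.float64(203.0), np.float64(397.0)), (np.float64(289.0), np.float64(435.0))]
0.02 [(np.float64(368.0), np.float64(395.0)), (np.float64(289.0), np.float64(362.0)), (np.float64(210.0), np.float64(396.0)), (np.float64(289.0), np.float64(431.0))]
```

View pics/p4.png

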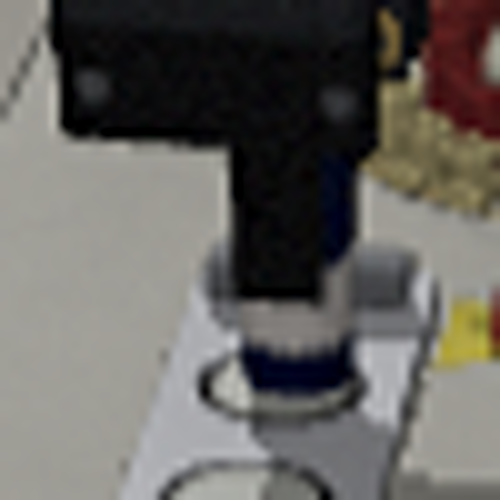

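>>> carry_out(steps=[[[-0.35, 0, 0], 0, 0.75], [[0, 0, 0], 0, 0.75], [[0, 0, 0], 0, 0.75]])

```text
time: 5.55
position: [0.4953, 0.14, 0.0648]
tool_rot: [0.777, 0.629, 0.006, 0.002]
ft_force: [0.3, 0.6, -0.9]
grip_width: 0.0284
```

>>> carry_out(steps=[[[0, 0, -0.3], 0, 0.75], [[0, 0, -0.15], 0, 0.75], [[0, 0, 0], 0, 0.75], [[0, 0, 0], 0, 0.75]])

```text
time: 5.95
position: [0.4956, 0.1401, 0.0607]
tool_rot: [0.777, 0.629, 0.006, 0.002]
ft_force: [0.7, -0.8, 0.3]
grip_width: 0.0286
```

>>> carry_out(steps=[[[0, 0, -0.05], 0, 0.66], [[0, 0, 0], 0, 0.6], [[0, 0, 0], 0, 0.5], [[0, 0, 0], 0, 0.45], [[0, 0, 2], 0, 0.4], [[0, 0, 4], 0, 0.3], [[0, 0, 4], 0, 0.2], [[0, 0, 4], -8, 0], [[0, 0, 2], -8, 0], [[0, 0, 0], -8, 0]])

```text
time: 6.95
position: [0.494, 0.1399, 0.2246]
tool_rot: [0.894, 0.447, 0.006, 0.0]
ft_force: [-0.1, 0.6, 0.7]
grip_width: 0.0831
```

>>> carry_out(steps=[[[0, -3, 0], -8.5, 0], [[1, -4, 0], -8.5, 0], [[2, -4, 0], -8.5, 0], [[3, -3.5, 0], -8.5, 0], [[3, -3.5, 0], -8.5, 0], [[2, -2, 0], -8.5, 0], [[0.8, -1, -1], -8.5, 0], [[0, 0, -2], 0, 0], [[0, 0, -1], 0, 0], [[0, 0, 0], 0, 0]])

```text
time: 7.95
position: [0.6144, -0.0796, 0.1854]
tool_rot: [0.998, -0.066, 0.008, 0.004]
ft_force: [-0.9, 0.1, 0.5]
grip_width: 0.0873
```

```bash
python3 -c "
from h import *
from rig import robot
shot('p5',(190,180,350,280),(230,160,290,240),2.5,6)
o=robot.get_obs();print(o['position'],o['tool_rot'])
c=(.4973,.1404,.008)
print('base',[tuple(((np.array(proj('side',(c[0]+r*np.cos(t),c[1]+r*np.sin(t),c[2])))-[230,160])*6+2.5).round()) for r in (.0145,.022) for t in (0,np.pi/2,np.pi,-np.pi/2)])
print('toptop',(np.array(proj('top',(.4973,.1404,.078)))-[190,180])*2.5)
"
```

```text
[(480, 400, 3), (480, 360, 3)]
[ 0.61495347 -0.07936593  0.18677334] [ 0.99781332 -0.06538233  0.00884697  0.00393075]
base [(np.float64(207.0), np.float64(237.0)), (np.float64(173.0), np.float64(222.0)), (np.float64(139.0), np.float64(238.0)), (np.float64(173.0), np.float64(253.0)), (np.float64(225.0), np.float64(237.0)), (np.float64(173.0), np.float64(215.0)), (np.float64(121.0), np.float64(238.0)), (np.float64(173.0), np.float64(261.0))]
toptop [123.56964884 118.10055719]
```

View pics/p5.png

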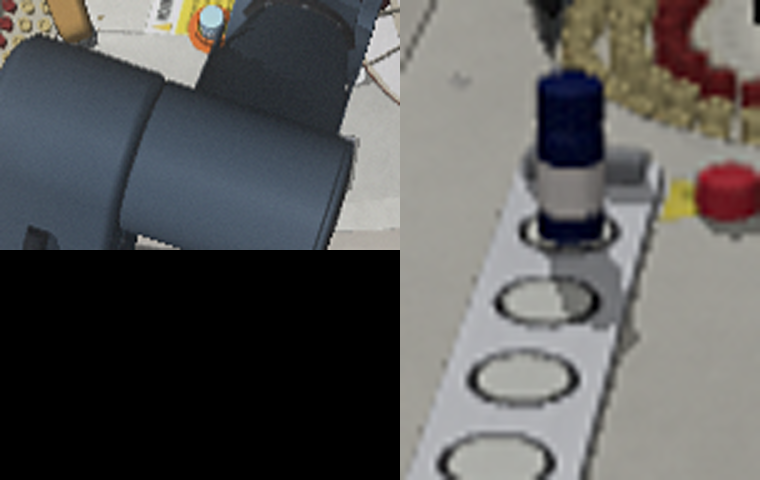

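>>> carry_out(steps=[[[-0.3, 0.5, -2], 0, 0], [[0, 0, -3], 0, 0.2], [[0, 0, -3], 0, 0.3], [[0, 0, -2], 0, 0.4], [[0, 0, -1], 0, 0.45], [[0, 0, 0], 0, 0.45], [[0, 0, 0], 0, 0.45]])

```text
time: 8.75
position: [0.6165, -0.072, 0.0826]
tool_rot: [0.998, -0.062, 0.017, 0.006]
ft_force: [0.2, -0.4, -0.2]
grip_width: 0.0509
```

>>> carry_out(steps=[[[-0.4, -0.2, -1.5], 0, 0.45], [[0, 0, -1.2], 0, 0.45], [[0, 0, 0], 0, 0.45], [[0, 0, 0], 0, 0.45]])

```text
time: 9.15
position: [0.6164, -0.0746, 0.06]
tool_rot: [0.998, -0.062, 0.022, 0.007]
ft_force: [0.4, -0.4, 1.0]
grip_width: 0.0481
```

```bash
python3 -c "
from rig import robot
import time
for i in range(3):
  o=robot.get_obs();print(o['position'],o['tool_rot'],o['time'])
"
```

```text
[ 0.61638806 -0.07463991  0.05999866] [ 0.99781184 -0.06197925  0.02199814  0.00679614] 9.15
[ 0.61638806 -0.07463991  0.05999866] [ 0.99781184 -0.06197925  0.02199814  0.00679614] 9.15
[ 0.61638806 -0.07463991  0.05999866] [ 0.99781184 -0.06197925  0.02199814  0.00679614] 9.15
```

>>> carry_out(steps=[[[-0.4, 0, -0.6], 0, 0.45], [[0, 0, 0], 0, 0.45], [[0, 0, 0], 0, 0.45]])

```text
time: 9.45
position: [0.6133, -0.0749, 0.0552]
tool_rot: [0.998, -0.062, 0.024, 0.007]
ft_force: [0.8, 0.8, -0.3]
grip_width: 0.048
```

>>> carry_out(steps=[[[-0.1, 0, -0.2], 0, 0.55], [[0, 0, 0], 0, 0.6], [[0, 0, 0], 0, 0.65], [[0, 0, 0], 0, 0.75], [[0, 0, 0], 0, 0.75], [[0, 0, 0], 0, 0.75]])

```text
time: 10.05
position: [0.6123, -0.0749, 0.0534]
tool_rot: [0.998, -0.062, 0.024, 0.007]
ft_force: [-0.3, -0.2, -1.0]
grip_width: 0.0286
```

>>> carry_out(steps=[[[0, 0, 2], 0, 0.75], [[0, 0, 4], 0, 0.75], [[-1, 1.2, 2], 0, 0.75], [[-2.5, 3, 0], 0, 0.75], [[-2.8, 3.4, 0], 0, 0.75], [[-2.8, 3.4, 0], 0, 0.75], [[-1.8, 2.2, 0], 0, 0.75], [[-0.6, 0.8, 0], 0, 0.75], [[0, 0, 0], 0, 0.75], [[0, 0, 0], 0, 0.75]])

```text
time: 11.05
position: [0.4959, 0.0666, 0.1368]
tool_rot: [0.998, -0.063, 0.027, 0.008]
ft_force: [0.5, -0.1, 0.1]
grip_width: 0.0283
```

>>> carry_out(steps=[[[-0.7, 0.9, -1.5], 0, 0.75], [[0, 0, -2], 0, 0.75], [[0, 0, -2], 0, 0.75], [[0, 0, -0.5], 0, 0.75], [[0, 0, 0], 0, 0.75], [[0, 0, 0], 0, 0.75]])

```text
time: 11.65
position: [0.5007, 0.0692, 0.076]
tool_rot: [0.997, -0.067, 0.035, 0.008]
ft_force: [0.2, 0.3, -0.6]
grip_width: 0.0287
```

```bash
python3 -c "
from h import *
from rig import robot
shot('p6',None,(240,170,290,230),0,10)
o=robot.get_obs();print(o['position'],o['tool_rot'])
c=np.array((.4881,.0761,.008))
print('ring',[tuple(((np.array(proj('side',(c[0]+r*np.cos(t),c[1]+r*np.sin(t),c[2])))-[240,170])*10+4.5).round()) for r in (.0145,.022) for t in (0,np.pi/2,np.pi,-np.pi/2)])
"
```

```text
[(600, 500, 3)]
[0.50085389 0.06920988 0.07623732] [ 0.99709139 -0.06717709  0.03498545  0.00848608]
ring [(np.float64(212.0), np.float64(413.0)), (np.float64(153.0), np.float64(386.0)), (np.float64(93.0), np.float64(413.0)), (np.float64(152.0), np.float64(441.0)), (np.float64(243.0), np.float64(412.0)), (np.float64(153.0), np.float64(372.0)), (np.float64(62.0), np.float64(414.0)), (np.float64(152.0), np.float64(455.0))]
```

View pics/p6.png

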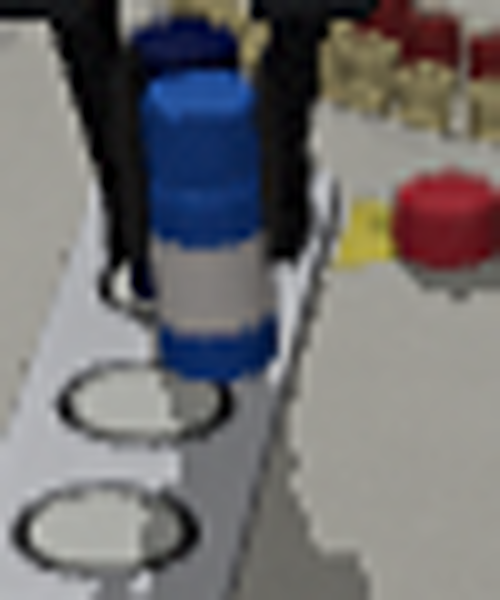

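The held vial leans about 4°, and that is tool tilt that has built up over the moves. I'll test how it depends on motion with a slow pure lift.

>>> carry_out(steps=[[[0, 0, 1], 0, 0.75], [[0, 0, 1], 0, 0.75], [[0, 0, 1], 0, 0.75], [[0, 0, 1], 0, 0.75], [[0, 0, 1], 0, 0.75], [[0, 0, 1], 0, 0.75], [[0, 0, 0], 0, 0.75], [[0, 0, 0], 0, 0.75]])

```text
time: 12.5
position: [0.5029, 0.0692, 0.1462]
tool_rot: [0.997, -0.067, 0.04, 0.009]
ft_force: [0.9, 0.2, -0.9]
grip_width: 0.0284
```

>>> carry_out(steps=[[[0, 0, -1], 0, 0.75], [[0, 0, -1], 0, 0.75], [[0, 0, -1], 0, 0.75], [[0, 0, -1], 0, 0.75], [[0, 0, -1], 0, 0.75], [[0, 0, 0], 0, 0.75], [[0, 0, 0], 0, 0.75]])

```text
time: 13.2
position: [0.5004, 0.0692, 0.0882]
tool_rot: [0.997, -0.067, 0.036, 0.008]
ft_force: [0.2, -0.3, -0.5]
grip_width: 0.0287
```

>>> carry_out(steps=[[[-1.2, 0.7, 0], 0, 0.75], [[0, 0, 0], 0, 0.75], [[0, 0, 0], 0, 0.75]])

```text
time: 13.5
position: [0.4874, 0.0769, 0.0886]
tool_rot: [0.997, -0.067, 0.036, 0.008]
ft_force: [-0.5, -0.6, -0.4]
grip_width: 0.0283
```

>>> carry_out(steps=[[[0, 0, 5], 0, 0.75], [[0, 0, 5], 0, 0.75], [[0, 0, 0], 0, 0.75], [[0, 0, 0], 0, 0.75]])

```text
time: 13.9
position: [0.4857, 0.0774, 0.1878]
tool_rot: [0.997, -0.067, 0.032, 0.008]
ft_force: [-0.3, -0.4, -1.2]
grip_width: 0.0287
```

>>> carry_out(steps=[[[0, 0, -0.6], 0, 0.75], [[0, 0, -0.6], 0, 0.75], [[0, 0, -0.6], 0, 0.75], [[0, 0, -0.6], 0, 0.75], [[0, 0, -0.6], 0, 0.75], [[0, 0, -0.6], 0, 0.75], [[0, 0, -0.6], 0, 0.75], [[0, 0, -0.6], 0, 0.75], [[0, 0, -0.6], 0, 0.75], [[0, 0, 0], 0, 0.75]])

```text
time: 14.9
position: [0.4823, 0.0774, 0.1242]
tool_rot: [0.997, -0.067, 0.027, 0.009]
ft_force: [-0.4, 0.1, -0.8]
grip_width: 0.029
```

>>> carry_out(steps=[[[0, 0, 5], 0, 0.75], [[0, 0, 5], 0, 0.75], [[0, 0, 0], 0, 0.75], [[0, 0, -0.6], 0, 0.75], [[0, 0, -0.6], 0, 0.75], [[0, 0, -0.6], 0, 0.75], [[0, 0, -0.6], 0, 0.75], [[0, 0, -0.6], 0, 0.75], [[0, 0, -0.6], 0, 0.75], [[0, 0, -0.6], 0, 0.75]])

```text
time: 15.9
position: [0.478, 0.0774, 0.1738]
tool_rot: [0.998, -0.067, 0.018, 0.009]
ft_force: [0.1, 0.2, -1.5]
grip_width: 0.029
```

>>> carry_out(steps=[[[0, 0, -0.6], 0, 0.75], [[0, 0, -0.6], 0, 0.75], [[0, 0, -0.6], 0, 0.75], [[0, 0, -0.6], 0, 0.75], [[0, 0, -0.6], 0, 0.75], [[0, 0, -0.6], 0, 0.75], [[0, 0, -0.6], 0, 0.75], [[0, 0, -0.6], 0, 0.75], [[0, 0, -0.6], 0, 0.75], [[0, 0, 0], 0, 0.75]])

```text
time: 16.9
position: [0.4779, 0.0774, 0.1139]
tool_rot: [0.998, -0.067, 0.017, 0.009]
ft_force: [0.6, 0.7, -0.4]
grip_width: 0.0287
```

>>> carry_out(steps=[[[0.5, 0, 5], 0, 0.75], [[0, 0, 5], 0, 0.75], [[0, 0, 0], 0, 0.75], [[0, 0, -0.6], 0, 0.75], [[0, 0, -0.6], 0, 0.75], [[0, 0, -0.6], 0, 0.75], [[0, 0, -0.6], 0, 0.75], [[0, 0, -0.6], 0, 0.75], [[0, 0, -0.6], 0, 0.75], [[0, 0, -0.6], 0, 0.75]])

```text
time: 17.9
position: [0.4783, 0.0775, 0.1636]
tool_rot: [0.998, -0.067, 0.008, 0.009]
ft_force: [0.1, -0.1, -0.7]
grip_width: 0.0285
```

>>> carry_out(steps=[[[0.2, 0, -1], 0, 0.75], [[0.2, 0, -1], 0, 0.75], [[0, 0, -1], 0, 0.75], [[0, 0, -1], 0, 0.75], [[0, 0, -1], 0, 0.75], [[0, 0, -1], 0, 0.75], [[0, 0, -1], 0, 0.75], [[0, 0, -0.6], 0, 0.75], [[0, 0, 0], 0, 0.75], [[0, 0, 0], 0, 0.75]])

```text
time: 18.9
position: [0.4822, 0.0775, 0.0788]
tool_rot: [0.998, -0.067, 0.007, 0.009]
ft_force: [-0.1, -0.5, -1.1]
grip_width: 0.0288
```

```bash
cat >> h.py <<'E'
RING={"a":(.4973,.1404),"b":(.4881,.0761),"c":(.4794,.0119),"d":(.4697,-.0525)}
def chk(seat,zb,dark=False):
    "base centre of blue vial relative to ring, mm, by side camera; zb = height of its underside"
    import cv2
    from rig import cams,robot
    im=cams.camera("side")["pixels"].astype(int); x,y=RING[seat]
    p=np.array(proj("side",(x,y-.0145,zb)))+[-.7,-1.2]
    k=8; r0,r1,c0,c1=int(p[1])-20,int(p[1])+15,int(p[0])-18,int(p[0])+19
    sub=cv2.resize(im[r0:r1,c0:c1].astype(np.float32),None,fx=k,fy=k,interpolation=cv2.INTER_CUBIC)
    m=((sub[:,:,2]-sub[:,:,0])>35).astype(np.uint8)
    n,l,st,_=cv2.connectedComponentsWithStats(m)
    ok=sorted([i for i in range(1,n) if st[i,4]>600],key=lambda i:abs(st[i,0]+st[i,2]/2-m.shape[1]/2))
    i=max(ok,key=lambda i:st[i,1]+st[i,3]); m=l==i
    bot=(np.nonzero(m.any(1))[0].max()+.5)/k-.5+r0
    band=m[st[i,1]+st[i,3]-6*k//2-k:st[i,1]+st[i,3]-k]
    e=np.array([[np.nonzero(b)[0].min(),np.nonzero(b)[0].max()] for b in band if b.any()]).mean(0)
    w=(e[1]-e[0])/k; u=(e.mean()+.5)/k-.5+c0
    q=ray("side",u+.7,bot+1.2,zb)
    print("width px",w.round(2),"off mm",((q[:2]-[x,y-.0145])*1000).round(1)); o=robot.get_obs(); print(o["position"].round(4),o["tool_rot"].round(3))
E
python3 -c "
from h import *
chk('b',.0254); chk('a',.008)"
```

```text
width px 10.73 off mm [-3.4  4.5]
[0.4822 0.0775 0.0789] [ 0.998 -0.067  0.007  0.009]
width px 10.82 off mm [-12.9 -25.1]
[0.4824 0.0775 0.0792] [ 0.998 -0.067  0.007  0.009]
```

>>> carry_out(steps=[[[0.4, -0.2, 0], 0, 0.75], [[0, 0, -0.7], 0, 0.75], [[0, 0, -0.5], 0, 0.75], [[0, 0, 0], 0, 0.75], [[0, 0, 0], 0, 0.75]])

```text
time: 19.5
position: [0.4878, 0.0752, 0.0673]
tool_rot: [0.998, -0.067, 0.009, 0.009]
ft_force: [-0.2, 0.2, -0.1]
grip_width: 0.0286
```

```bash
python3 -c "
from h import *
from rig import robot
z=robot.get_obs()['position'][2]-.0534
print(z);chk('b',z)
shot('p7',None,(240,170,290,230),0,10)"
```

```text
0.013927853051449654
width px 10.54 off mm [2.2 2.3]
[0.4878 0.0752 0.0674] [ 0.998 -0.067  0.009  0.009]
[(600, 500, 3)]
```

View pics/p7.png

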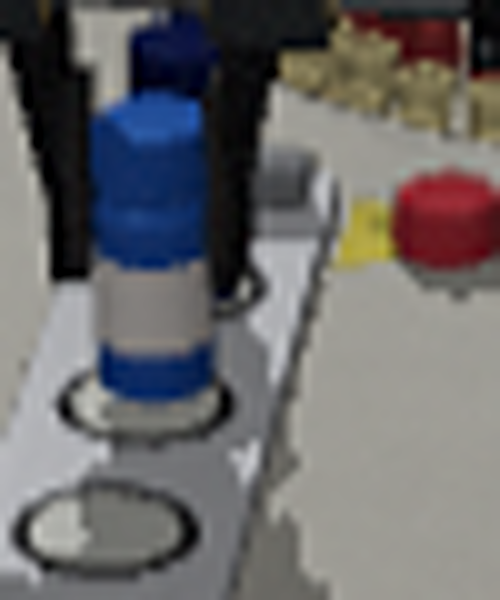

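>>> carry_out(steps=[[[-0.25, -0.2, 0], 0, 0.75], [[0, 0, -0.4], 0, 0.75], [[0, 0, -0.2], 0, 0.75], [[0, 0, 0], 0, 0.75], [[0, 0, 0], 0, 0.75]])

```text
time: 20.1
position: [0.485, 0.073, 0.0611]
tool_rot: [0.998, -0.067, 0.009, 0.009]
ft_force: [-0.5, 0.1, 0.2]
grip_width: 0.0287
```

```bash
python3 -c "
from h import *
from rig import robot
z=robot.get_obs()['position'][2]-.0534
print(z,robot.get_obs()['ft_force']);chk('b',z)"
```

```text
0.007726623903570429 [-0.52010106  0.07816146  0.2343981 ]
width px 10.23 off mm [-0.6 -0.8]
[0.485  0.073  0.0611] [ 0.998 -0.067  0.009  0.009]
```

>>> carry_out(steps=[[[0, 0.15, 0.1], 0, 0.75], [[0, 0, -0.1], 0, 0.75], [[0, 0, -0.1], 0, 0.68], [[0, 0, 0], 0, 0.62], [[0, 0, 0], 0, 0.55], [[0, 0, 0], 0, 0.45], [[0, 0, 3], 0, 0.4], [[0, 0, 5], 0, 0.3], [[0, 0, 5], 0, 0.2], [[0, 0, 0], 0, 0]])

```text
time: 21.15
position: [0.4844, 0.0747, 0.1931]
tool_rot: [0.998, -0.067, 0.007, 0.009]
ft_force: [0.9, 0.6, 0.1]
grip_width: 0.0685
```

>>> carry_out(steps=[[[0, -2.5, 0], -8.5, 0], [[0, -4, 0], -8.5, 0], [[0, -4.2, 0], -8.5, 0], [[0, -4.2, 0], -8.5, 0], [[0, -4.2, 0], -8.5, 0], [[0, -4.2, 0], -8.5, 0], [[0, -4.2, 0], -8.5, 0], [[0, -4, 0], -8.5, 0], [[0, -2, 0], -8.5, 0], [[0, 0, 0], -6, 0]])

```text
time: 22.15
position: [0.4801, -0.2719, 0.1878]
tool_rot: [-0.695, 0.719, 0.001, -0.011]
ft_force: [-0.0, 0.7, 0.8]
grip_width: 0.0871
```

```bash
python3 -c "
from h import *
from rig import robot
chk('b',.008);chk('a',.008)
shot('p8',None,(210,140,330,330),0,3.15)
print(robot.get_obs()['q'].round(2))"
```

```text
width px 3.4 off mm [ 8.  -0.2]
[ 0.4798 -0.2709  0.1875] [-0.695  0.719  0.001 -0.011]
width px 3.8 off mm [ -1.6 -65.1]
[ 0.4796 -0.2694  0.1876] [-0.698  0.716  0.002 -0.011]
[(598, 378, 3)]
[-0.7   0.51  1.67 -0.03  0.97  0.91]
```

View pics/p8.png

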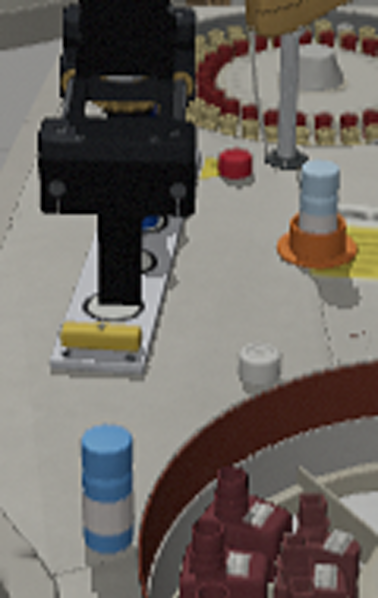

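>>> carry_out(steps=[[[-0.5, -1.5, 0], 0, 0], [[-0.4, -1.5, 0], 0, 0.1], [[0, 0, -1], 0, 0.2], [[0, 0, -1], 0, 0.3], [[0, 0, -1], 0, 0.35], [[0, 0, -1], 0, 0.4], [[0, 0, -1], 0, 0.4], [[0, 0, -1], 0, 0.4], [[0, 0, 0], 0, 0.4], [[0, 0, 0], 0, 0.4]])

```text
time: 23.3
position: [0.4685, -0.2965, 0.12]
tool_rot: [-0.703, 0.712, 0.005, -0.011]
ft_force: [0.3, -0.7, 0.6]
grip_width: 0.0524
```

>>> carry_out(steps=[[[0.2, -0.5, -0.6], 0, 0.4], [[0, 0, -1], 0, 0.4], [[0, 0, -1], 0, 0.4], [[0, 0, -1], 0, 0.4], [[0, 0, -1], 0, 0.4], [[0, 0, -1], 0, 0.4], [[0, 0, -0.5], 0, 0.4], [[0, 0, 0], 0, 0.4], [[0, 0, 0], 0, 0.4]])

```text
time: 24.2
position: [0.471, -0.3022, 0.0536]
tool_rot: [-0.703, 0.711, 0.005, -0.011]
ft_force: [-0.7, 0.7, -0.9]
grip_width: 0.0521
```

>>> carry_out(steps=[[[0, 0, 0], 0, 0.5], [[0, 0, 0], 0, 0.55], [[0, 0, 0], 0, 0.6], [[0, 0, 0], 0, 0.65], [[0, 0, 0], 0, 0.75], [[0, 0, 0], 0, 0.75], [[0, 0, 0], 0, 0.75], [[0, 0, 3], 0, 0.75], [[0, 0, 4], 0, 0.75], [[0, 0, 3], 0, 0.75]])

```text
time: 25.2
position: [0.4686, -0.3001, 0.1528]
tool_rot: [-0.703, 0.711, 0.01, -0.011]
ft_force: [0.8, -1.4, -0.7]
grip_width: 0.0283
```

>>> carry_out(steps=[[[0, 2, 0.5], 8.5, 0.75], [[0.1, 3.5, 0], 8.5, 0.75], [[0.1, 3.8, 0], 8.5, 0.75], [[0.2, 3.8, 0], 8.5, 0.75], [[0.2, 3.8, 0], 8.5, 0.75], [[0.2, 3.8, 0], 8.5, 0.75], [[0.2, 3.8, 0], 8.5, 0.75], [[0.1, 3.2, 0], 8.5, 0.75], [[0, 1.5, 0], 8.5, 0.75], [[0, 0, 0], 4, 0.75]])

```text
time: 26.2
position: [0.4814, -0.0022, 0.1646]
tool_rot: [0.997, -0.075, 0.008, 0.009]
ft_force: [-0.4, -0.1, -0.8]
grip_width: 0.0285
```

>>> carry_out(steps=[[[0, 1, 0], 0, 0.75], [[0, 0, -0.8], 0, 0.75], [[0, 0, -1], 0, 0.75], [[0, 0, -1], 0, 0.75], [[0, 0, -1], 0, 0.75], [[0, 0, -1], 0, 0.75], [[0, 0, -1], 0, 0.75], [[0, 0, -1], 0, 0.75], [[0, 0, -0.8], 0, 0.75], [[0, 0, 0], 0, 0.75]])

```text
time: 27.2
position: [0.4806, 0.0076, 0.0803]
tool_rot: [0.997, -0.078, 0.007, 0.009]
ft_force: [0.4, 0.1, -0.4]
grip_width: 0.0286
```

```bash
python3 -c "
from h import *
from rig import robot
z=robot.get_obs()['position'][2]-.0536
print(z);chk('c',z)
"
```

```text
0.026728289622411854
width px 11.01 off mm [ 2.7 -9.5]
[0.4809 0.0076 0.0807] [ 0.997 -0.078  0.007  0.009]
```

>>> carry_out(steps=[[[-0.2, 0.5, 0], 0, 0.75], [[0, 0, -0.8], 0, 0.75], [[0, 0, -0.7], 0, 0.75], [[0, 0, 0], 0, 0.75], [[0, 0, 0], 0, 0.75]])

```text
time: 27.75
position: [0.4797, 0.0132, 0.0656]
tool_rot: [0.997, -0.078, 0.008, 0.009]
ft_force: [0.2, -0.5, -0.6]
grip_width: 0.0289
```

```bash
python3 -c "
from h import *
from rig import robot
z=robot.get_obs()['position'][2]-.0536
print(z);chk('c',z)
shot('p9',None,(235,180,285,240),0,10)
"
```

```text
0.01199297397339364
width px 10.92 off mm [ 2.1 -4.1]
[0.4796 0.0132 0.0656] [ 0.997 -0.078  0.008  0.009]
[(600, 500, 3)]
```

View pics/p9.png

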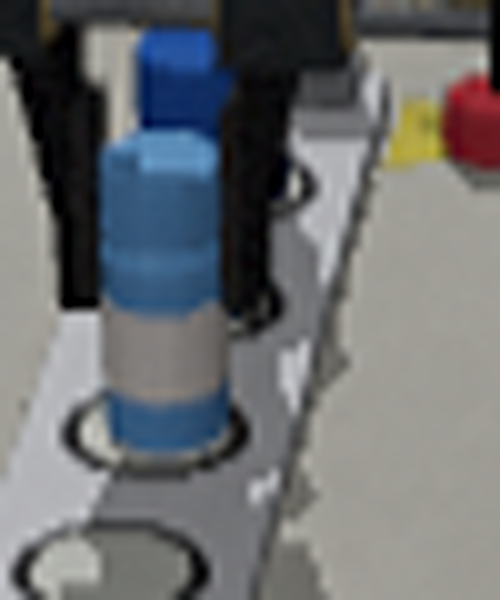

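>>> carry_out(steps=[[[-0.25, 0.35, 0], 0, 0.75], [[0, 0, -0.3], 0, 0.75], [[0, 0, -0.15], 0, 0.75], [[0, 0, 0], 0, 0.75], [[0, 0, 0], 0, 0.75]])

```text
time: 28.35
position: [0.4778, 0.0169, 0.063]
tool_rot: [0.997, -0.078, 0.01, 0.009]
ft_force: [-1.1, 0.1, -0.1]
grip_width: 0.0287
```

```bash
python3 -c "
from h import *
from rig import robot
z=robot.get_obs()['position'][2]-.0536
print(z);chk('c',.008)
"
```

```text
0.009402046602135568
width px 10.71 off mm [0.1 3.1]
[0.4778 0.0169 0.0629] [ 0.997 -0.078  0.01   0.009]
```

>>> carry_out(steps=[[[0, 0, -0.15], 0, 0.75], [[0, 0, -0.05], 0, 0.75], [[0, 0, 0], 0, 0.68], [[0, 0, 0], 0, 0.62], [[0, 0, 0], 0, 0.55], [[0, 0, 0], 0, 0.45], [[0, 0, 3], 0, 0.4], [[0, 0, 5], 0, 0.3], [[0, 0, 4], 0, 0.2], [[0, 0, 0], 0, 0]])

```text
time: 29.4
position: [0.4767, 0.0169, 0.1832]
tool_rot: [0.997, -0.078, 0.008, 0.009]
ft_force: [-0.5, -0.3, -0.3]
grip_width: 0.0688
```

>>> carry_out(steps=[[[0.5, -3, 0], 0, 0], [[0.5, -4, 0], 0, 0], [[0.5, -4, 0], 0, 0], [[0.5, -4, 0], 0, 0], [[0.5, -4, 0], 0, 0], [[0.5, -4, 0], 0, 0], [[0.5, -4, 0], 0, 0], [[0, -2, 0], 0, 0], [[0, 0, 0], 0, 0]])

```text
time: 30.3
position: [0.5084, -0.2827, 0.1762]
tool_rot: [0.997, -0.076, 0.005, 0.007]
ft_force: [0.1, 0.1, 0.5]
grip_width: 0.0873
```

```bash
python3 -c "
from h import *
from rig import robot
chk('c',.008)
shot('p10',(195,165,325,265),(230,155,290,245),3.7,5)
o=robot.get_obs();print(o['position'],o['tool_rot'])
for k,(x,y) in RING.items(): print(k,'top cap',((np.array(proj('top',(x,y,.078)))-[195,165])*3.7+1.3).round(1),'ring',((np.array(proj('top',(x,y,.008)))-[195,165])*3.7+1.3).round(1))
"
```

```text
width px 10.98 off mm [0.3 3.1]
[ 0.508  -0.2811  0.176 ] [ 0.997 -0.076  0.004  0.007]
[(450, 481, 3), (450, 300, 3)]
[ 0.50774512 -0.27839648  0.1764298 ] [ 0.99720195 -0.07441571  0.00380571  0.00600727]
a top cap [165.7 231.6] ring [173.  245.8]
b top cap [248.2 244.5] ring [251.9 258.1]
c top cap [330.8 256.7] ring [331.  269.8]
d top cap [413.8 270.3] ring [410.4 282.8]
```

View pics/p10.png

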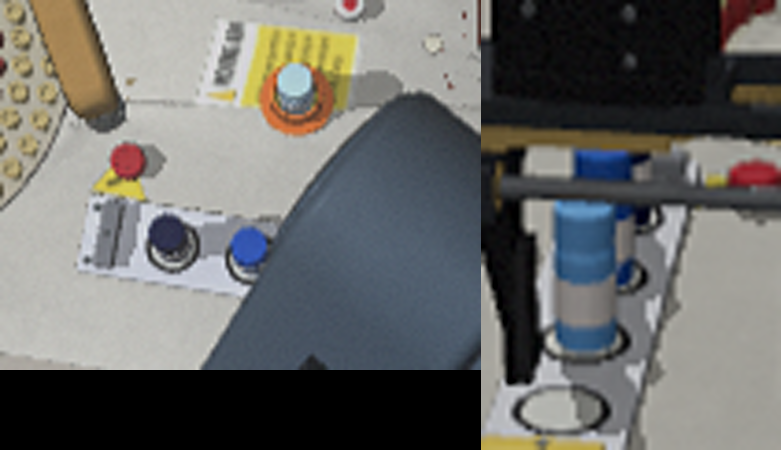

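>>> carry_out(steps=[[[1, 3, 0], 0, 0], [[1.4, 4, 0], 0, 0], [[1.4, 4, 0], 0, 0], [[1.4, 4, 0], 0, 0], [[1.4, 4, 0], 0, 0], [[1.4, 4, 0], 0, 0], [[1.4, 3.5, 0], 0, 0], [[0.8, 2, 0], 0, 0], [[0, 0, 0], 0, 0], [[0, 0, 0], 0, 0]])

```text
time: 31.45
position: [0.6023, 0.0368, 0.1745]
tool_rot: [0.998, -0.066, -0.001, 0.004]
ft_force: [-0.3, 0.3, 0.4]
grip_width: 0.0872
```

>>> carry_out(steps=[[[1, 0.3, 0], 0, 0], [[1, 0.1, 0], 0, 0.1], [[0, 0, -0.8], 0, 0.25], [[0, 0, -0.8], 0, 0.35], [[0, 0, -0.8], 0, 0.4], [[0, 0, -0.8], 0, 0.4], [[0, 0, -0.8], 0, 0.4], [[0, 0, 0], 0, 0.4], [[0, 0, 0], 0, 0.4]])

```text
time: 32.35
position: [0.621, 0.0372, 0.1291]
tool_rot: [0.998, -0.068, -0.004, 0.004]
ft_force: [-0.7, -0.9, 0.7]
grip_width: 0.0527
```

>>> carry_out(steps=[[[0.1, 0.4, -0.6], 0, 0.4], [[0, 0, -0.8], 0, 0.4], [[0, 0, -0.8], 0, 0.4], [[0, 0, -0.8], 0, 0.4], [[0, 0, -0.8], 0, 0.4], [[0, 0, -0.8], 0, 0.4], [[0, 0, -0.8], 0, 0.4], [[0, 0, -0.6], 0, 0.4], [[0, 0, 0], 0, 0.4], [[0, 0, 0], 0, 0.4]])

```text
time: 33.35
position: [0.6221, 0.0419, 0.0636]
tool_rot: [0.998, -0.068, -0.004, 0.004]
ft_force: [-0.1, 0.7, 1.0]
grip_width: 0.0524
```

>>> carry_out(steps=[[[0, 0, -0.6], 0, 0.4], [[0, 0, 0], 0, 0.45], [[0, 0, 0], 0, 0.55], [[0, 0, 0], 0, 0.6], [[0, 0, 0], 0, 0.65], [[0, 0, 0], 0, 0.75], [[0, 0, 0], 0, 0.75], [[0, 0, 0], 0, 0.75]])

```text
time: 34.15
position: [0.623, 0.0418, 0.0586]
tool_rot: [0.998, -0.068, -0.003, 0.004]
ft_force: [-0.5, 0.6, 0.7]
grip_width: 0.0288
```

>>> carry_out(steps=[[[0, 0, 0.6], 0, 0.75], [[0, 0, 1], 0, 0.75], [[0, 0, 1], 0, 0.75], [[0, 0, 1], 0, 0.75], [[0, 0, 1], 0, 0.75], [[0, 0, 1.5], 0, 0.75], [[0, 0, 2], 0, 0.75], [[0, 0, 1], 0, 0.75], [[0, 0, 0], 0, 0.75], [[0, 0, 0], 0, 0.75]])

```text
time: 35.15
position: [0.6235, 0.0418, 0.1591]
tool_rot: [0.998, -0.068, -0.0, 0.004]
ft_force: [0.0, 0.5, -1.4]
grip_width: 0.0288
```

>>> carry_out(steps=[[[-1, -1.5, 0], 0, 0.75], [[-2.2, -2, 0], 0, 0.75], [[-2.8, -2, 0], 0, 0.75], [[-2.8, -1.6, 0], 0, 0.75], [[-2.8, -1, 0], 0, 0.75], [[-2, -0.6, 0], 0, 0.75], [[-1, -0.2, 0], 0, 0.75], [[0, 0, 0], 0, 0.75], [[0, 0, 0], 0, 0.75]])

```text
time: 36.05
position: [0.4639, -0.0531, 0.1531]
tool_rot: [0.998, -0.068, -0.007, 0.003]
ft_force: [0.1, 0.2, -0.6]
grip_width: 0.0284
```

>>> carry_out(steps=[[[0.5, 0, -0.6], 0, 0.75], [[0, 0, -0.8], 0, 0.75], [[0, 0, -0.8], 0, 0.75], [[0, 0, -0.8], 0, 0.75], [[0, 0, -0.8], 0, 0.75], [[0, 0, -0.8], 0, 0.75], [[0, 0, -0.8], 0, 0.75], [[0, 0, -0.8], 0, 0.75], [[0, 0, 0], 0, 0.75], [[0, 0, 0], 0, 0.75]])

```text
time: 37.05
position: [0.4729, -0.0524, 0.0839]
tool_rot: [0.998, -0.067, -0.006, 0.003]
ft_force: [-0.1, 0.4, -0.4]
grip_width: 0.0284
```

```bash
sed -i 's/def chk(seat,zb,dark=False)/def chk(seat,zb,th=35)/; s/)>35)/)>th)/' h.py; python3 -c "
from h import *
from rig import robot
z=robot.get_obs()['position'][2]-.0586
print(z);chk('d',z,15);chk('d',z,25)
"
```

```text
0.025296975309063746
width px 11.23 off mm [3.4 3. ]
[ 0.4728 -0.0524  0.084 ] [ 0.998 -0.067 -0.006  0.003]
width px 8.25 off mm [0.2 5.8]
[ 0.473  -0.0525  0.0843] [ 0.998 -0.067 -0.006  0.004]
```

>>> carry_out(steps=[[[-0.3, 0, 0], 0, 0.75], [[0, 0, -0.7], 0, 0.75], [[0, 0, -0.6], 0, 0.75], [[0, 0, 0], 0, 0.75], [[0, 0, 0], 0, 0.75]])

```text
time: 37.65
position: [0.4704, -0.0527, 0.0712]
tool_rot: [0.998, -0.067, -0.005, 0.004]
ft_force: [-1.2, -0.6, -1.4]
grip_width: 0.0288
```

```bash
python3 -c "
from h import *
from rig import robot
z=robot.get_obs()['position'][2]-.0586
print(z);chk('d',z,12);chk('d',z,18)
"
```

```text
0.012572557710690518
width px 11.03 off mm [1.2 1.5]
[ 0.4703 -0.0527  0.0712] [ 0.998 -0.067 -0.005  0.004]
width px 10.89 off mm [0.9 2.6]
[ 0.4704 -0.0527  0.0713] [ 0.998 -0.067 -0.005  0.004]
```

Nearly centred. I'll nudge it, land it and release.

>>> carry_out(steps=[[[-0.1, -0.05, -0.2], 0, 0.75], [[0, 0, -0.2], 0, 0.75], [[0, 0, -0.1], 0, 0.75], [[0, 0, 0], 0, 0.75]])

```text
time: 38.15
position: [0.4696, -0.0534, 0.0663]
tool_rot: [0.998, -0.067, -0.005, 0.004]
ft_force: [-0.4, 0.4, 1.4]
grip_width: 0.0289
```

>>> carry_out(steps=[[[0, 0, 0], 0, 0.68], [[0, 0, 0], 0, 0.62], [[0, 0, 0], 0, 0.55], [[0, 0, 0], 0, 0.45], [[0, 0, 3], 0, 0.4], [[0, 0, 5], 0, 0.3], [[0, 0, 4], 0, 0.2], [[0, -1, 2], 0, 0], [[0, -3, 0], 0, 0], [[0, -4, 0], 0, 0]])

```text
time: 39.15
position: [0.4679, -0.1308, 0.2117]
tool_rot: [0.998, -0.063, -0.006, 0.003]
ft_force: [0.8, -0.2, -0.0]
grip_width: 0.083
```

>>> carry_out(steps=[[[0, -4, 0], 0, 0], [[0, -4, 0], 0, 0], [[0, -4, 0], 0, 0], [[-0.5, -4, 0], 0, 0], [[-1.5, -4, 0], 0, 0], [[-2, -4, 0], 0, 0], [[-2.5, -4, 0], 0, 0], [[-2.5, -4, 0], 0, 0], [[-3, -4, 0], 0, 0], [[-3, -4, 0], 0, 0]])

```text
time: 40.15
position: [0.3161, -0.5423, 0.2124]
tool_rot: [0.998, -0.06, -0.002, 0.004]
ft_force: [0.7, -0.2, 0.1]
grip_width: 0.0869
```

```bash
python3 -c "
from h import *
from rig import robot
print(robot.get_obs()['position'])
shot('p11',(205,165,335,265),(235,150,290,245),3.7,5.5)
for k,(x,y) in RING.items(): print(k,'top cap',((np.array(proj('top',(x,y,.078)))-[205,165])*3.7+1.3).round(1),'ring',((np.array(proj('top',(x,y,.008)))-[205,165])*3.7+1.3).round(1))
print('stand',((np.array(proj('top',(.6236,.0421,.004)))-[205,165])*3.7+1.3).round(1))
for k,t in zip('abcd',(20,35,35,15)): chk(k,.008,t)
"
```

```text
[ 0.31612731 -0.54233802  0.21241569]
[(522, 481, 3), (522, 302, 3)]
a top cap [128.7 231.6] ring [136.  245.8]
b top cap [211.2 244.5] ring [214.9 258.1]
c top cap [293.8 256.7] ring [294.  269.8]
d top cap [376.8 270.3] ring [373.4 282.8]
stand [260.   97.2]
width px 15.36 off mm [-25.7 -74.3]
[ 0.3151 -0.5438  0.2123] [ 0.998 -0.063 -0.002  0.005]
width px 3.81 off mm [  0.1 -60.1]
[ 0.3163 -0.5416  0.2121] [ 0.998 -0.062 -0.002  0.004]
width px 3.82 off mm [8.9 4.1]
[ 0.3172 -0.5404  0.2121] [ 0.998 -0.061 -0.003  0.004]
width px 10.94 off mm [0.1 1.2]
[ 0.3178 -0.5397  0.2123] [ 0.998 -0.06  -0.003  0.004]
```

View pics/p11.png

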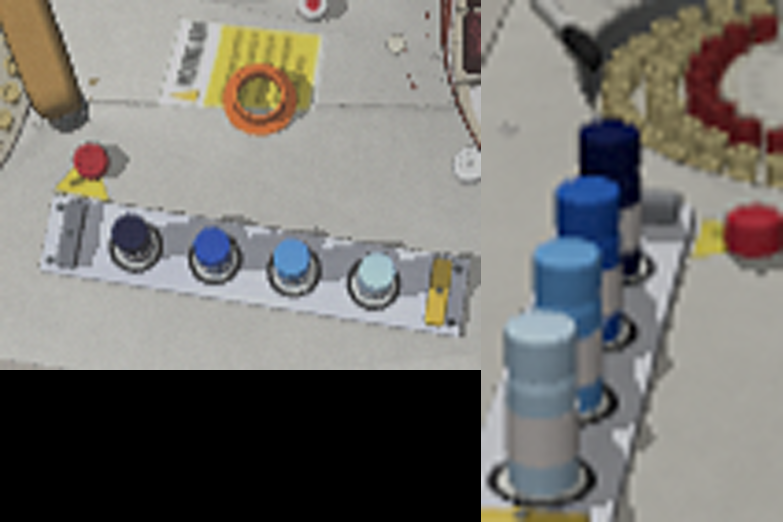

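```bash
python3 -c "
from rig import robot
print(robot.hand_in())"
```

```text
the job is handed in; nothing more can be done
None
```

The four vials stand upright on the rail marks in shade order: palest on the seat next to the yellow block, then light, medium, and darkest at the grey end. The job is handed in at about 40 s on the robot clock, with the arm clear of everything.

**Final top view:** all four caps lie within about 2 mm of their marks. The largest offset is the darkest vial, roughly 2 mm along the rail towards the yellow end.

**Orange stand:** I drew the palest vial straight up out of it. In the final view the stand is upright and where it started, to within what the picture resolves (about 1–2 mm).

**Checks that failed or disagreed:**
- **Blocked side check:** my final automatic side-camera check worked only for the palest vial (0.1 and 1.2 mm off). The other three were hidden behind it, so those readings mean nothing.
- **Camera disagreement:** the side camera put the marks about 4–5 mm further along +y than the top camera. I relied on the top camera for positions and compared vial against ring within the same picture.
- **Lean while carrying:** tool tilt built up to about 4°, and the medium vial leaned with it part of the way. I brought it back to about 1.3° before setting that vial down.

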